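# Click the stop sleeve onto the guide post

### The job

Take the red stop sleeve from the bench and slide it down the steel guide post that stands in the cylinder head until the two sprung balls of the post click into the groove inside the sleeve. Nobody knows how high the balls were set, so feel for the click, stop there without pushing on past it, and let go so that the sleeve stays caught on the post. Ease it gently: do not force it on the post or ram it onto the head, and leave the other things on the bench where they are.

Things in the scene. Friction and masses are not known exactly. Their poses are not given: they have to be found in the camera images.
- sleeve_mid (a point): Centre (half-way up, on the axis) of the red sleeve: a tube 56 mm tall, 42 mm outside diameter, 20 mm bore, 110 to 200 g; z is its axis. It starts standing upright on the bench; both ends are alike. A groove inside, 30 mm in diameter and 7.6 mm tall, lies half-way up: the click comes when this centre is level with the balls.
- post_tip (a point): Top of the oiled, round-nosed, upright steel post, 18 mm in diameter, standing 98 mm above the head's flat top face; the sleeve has 1 mm of play round it. Axes as the head's, z up. Two sprung balls stand 3 mm out of its +y and -y sides, both at one height, set at random with their centres 18 to 45 mm below this tip.
- head: Aluminium cylinder head lying on the bench, fixed, 150 mm (x) by 190 mm (y), 85 mm tall; origin at the centre of its underside, z up. The post stands on its flat top face at x = -25 mm, y = -30 mm.
- ball_left (a joint): How far the ball on the post's +y side is pressed in (m): 0 fully out (free, or clicked into the groove), about 0.002 in the sleeve's bore. The sleeve's lower end meets the balls about 4 mm above their centres; 6 to 15 N of push takes it over them, then it slides with little drag until they snap out into the groove; pushing on takes about as much again.
- ball_right (a joint): The same for the ball on the -y side.
- sleeve: The red sleeve's body, the same part; origin at the centre of its lower end.
- socket_mid (a point): Bystander: steel socket standing on the bench, 32 mm in diameter, 60 mm tall; point half-way up.
- paste_mid (a point): Bystander: jar with a blue cap, 48 mm in diameter, 62 mm tall, on the bench; point half-way up.
- driver: Bystander: screwdriver with a yellow handle, 190 mm long, lying on the bench towards its far edge.
Things that resemble listed ones, but are neither listed nor needed, are in the scene too. Of the things like the sleeve, leave any that is brown, pink or turquoise; of the rest the smaller one is meant.

How it is judged:
On the way, in this order (a step that is already met when the one before it is completed fails the run):
1. the sleeve has been slipped over the nose of the post, above the balls (horizontal distance between sleeve_mid and post_tip below 0.004 m and z of sleeve_mid in the frame of post_tip below 0.018 m and angle between sleeve_mid's own z axis and vertical below 0.15 rad), for 0.05 s.
2. both balls have clicked into the groove (horizontal distance between sleeve_mid and post_tip below 0.004 m and z of sleeve_mid in the frame of post_tip between -0.048 and -0.016 m and value of joint each of ball_left, ball_right below 0.0007 m), for 0.2 s.
At the end, for the whole second after the job is handed in: The sleeve sits on the post, upright and at rest, its centre 16 to 48 mm below the post's tip and within 4 mm of the post's axis, with both balls sprung out into its groove (each pressed in less than 0.7 mm), and let go (all of step 2 and angle between sleeve_mid's own z axis and vertical below 0.15 rad and linear speed of sleeve below 0.02 m/s); the robot touches nothing.
It fails at once if the sleeve is forced against the post or the head with more than 25 N (contact force between sleeve and head above 25 N).
It fails at once if the gripper or arm presses on the head or post with more than 25 N (contact force between any of the fingers, the arm and head above 25 N).
It fails at once if the socket, the jar or the screwdriver is moved more than 20 mm (distance of any of socket_mid, paste_mid, driver from where it was at the start of the episode above 0.02 m).
It also fails if it takes over 67 s, if anything falls off the work surface, if the arm or the gripper's body presses on something with over 40 N, if the wrist force passes 120 N, or if a joint passes its speed limit or range.

### The arm

A 6-joint arm with a two-finger parallel gripper is mounted at the origin on the work surface. World frame = base frame: x ahead of the robot, y to its left, z up, the work surface at z = 0. Lengths are in m, angles in rad, forces in N, time in s.
With the tool pointing down it reaches from about 0.35 to 0.85 m from the base axis. Payload 8.1 kg.
Tool frame: the origin (TCP) lies at the centre of the arm's flange, where the gripper is bolted on; the fingertips stand 186 mm ahead of it and the grasp point (between the pads) lies 167 mm ahead of it; z points along the fingers, y is the line along which they close (so a half turn about z gives the same grasp; the last joint's range is limited). The gripper opens to 93 mm and grips with 3 to 60 N. Pads are 15 mm wide; open, the fingers measure 128 mm over their backs; the gripper's body (75 mm by 188 mm) begins 65 mm behind the grasp point.
Start: joints at [1.084, 0.13, 1.488, -0, 1.523, -0.085], TCP at [0.235, 0.552, 0.405] pointing down, gripper open.
Joint ranges: [-2.96, 2.96], [-0.89, 2.26], [0.02, 2.5], [-1.34, 4.48], [0, 2.73], [-2.66, 2.66]. Speed limits (rad/s): [2.39, 2.39, 2.79, 3.14, 3.14, 3.14].

### API

Orientations are given as a rotation vector (axis times angle).
In Python, from plant import robot gives the robot as it stands.
- The arm moves only by the tool apply_moves, never from a script. Its argument "series" is a list of rows, each a list of 2 entries, a list of its own where there are three numbers: the shift along the tool's x, y, z in mm, then the turn, a rotation vector about the tool's x, y, z in rad. A call has 1 to 12 rows; each row shifts and turns the commanded pose from where the row before left it, along the tool's axes as they then stand; what a row does not reach is not made up. A row lasts 1/12 s, in which the tool goes at most 41.7 mm and 7.16 degrees, less where a joint would pass 70% of its speed; a pose out of reach is approached as far as the arm can. A call is refused whole if a number of a shift passes 41.7 or a number of a turn 0.125, either way. A call with a gripper value outside its range is refused whole. "claw" is the opening, from 0 (shut) to 1 (fully open), set as the call begins (left out, the last holds). The fingers move at their own pace and stop on an object; "newtons" is the grip in N (left out, the last holds). Time passes only in rows, so rows that do not move let the fingers close. It gives the time, the measured TCP pose, the force, the opening and the grip force at its end, in the units of the state.
- robot.read_state(): the state, without advancing time (a new reading comes with each control period).
- robot.read_camera(name): name is "scene" or "top" or "wrist"; returns (picture, depth): 384x512x3 uint8, blue, green, red; 384x512 float32, m along the optical axis (not along the pixel's ray), 0 where there is no reading.
- robot.calibration(name): a dict with "fx", "fy", "cx", "cy" (pixels), "extrinsics" (4x4, takes a point from world to camera coordinates). Camera axes: x right, y down, z forward; pixel columns grow to the right and rows downward; lengths in m; the calibration is good to about 2 mm. A picture is of the moment at which its call begins: read the wrist's pose just before it. calibration takes no time and is no camera call; for the wrist camera it gives the pose at the moment of the call.
- robot.close_job(): hands the job in; it is judged then, once.
The state is a dict: "t": time; "q": joint angles; "dq": joint speeds; "joint_torque": joint torques, N m; "tool_pos": TCP position; "orientation": TCP orientation; "force": force on the tool from outside, world axes, zero at the start; "wrist_torque": the same for the moment, N m; "opening": finger opening in m; "gripper_force": force on a finger pad.
Only numpy, scipy, OpenCV 4.12 (cv2) and the standard library are available. Lean on these libraries where they do the work, as an engineer would, in place of code of your own. Each camera call takes 0.05 s, during which the arm holds its last target. There are 200 camera calls.

## Working session

There is one attempt and no reset: what is moved stays moved. The work goes in short steps, Python scripts to look and compute and a tool call to move; the robot and the scene stay as the last step left them, time stands still between calls to the robot, and variables do not carry over. Pictures are saved under pics/ and viewed, at most 10 in all, crops included, and the job is handed in when it is done.

Besides the shell and the picture viewer there is one more tool, called after "Request:" as name([rows], argument=value, ...), one row to a line, values as JSON. apply_moves: Moves the arm, as the interface text tells. Its arguments: {"type":"object","properties":{"series":{"type":"array"},"claw":{"type":"number"},"newtons":{"type":"number"}},"required":["series"]}

```bash
mkdir -p pics; python3 - <<'E'
from plant import robot
import cv2,numpy as np
s=robot.read_state();print({k:np.round(v,3).tolist() for k,v in s.items()})
for n in("scene","top"):
    p,d=robot.read_camera(n);cv2.imwrite(f"pics/{n}0.png",p);np.savez(f"{n}0.npz",p=p,d=d,**robot.calibration(n));print(n,robot.calibration(n))
E
```

```text
{'t': 0.0, 'q': [1.084, 0.131, 1.489, 0.0, 1.523, -0.085], 'dq': [0.001, 0.0, 0.0, -0.001, -0.0, -0.0], 'joint_torque': [0.003, -55.984, -49.176, 0.077, 0.035, -0.0], 'tool_pos': [0.235, 0.552, 0.404], 'orientation': [-0.627, -3.078, 0.003], 'force': [-0.726, -0.012, -0.185], 'wrist_torque': [0.02, -0.013, -0.015], 'gripper_force': 0.0, 'opening': 0.093}
scene {'fx': 358.2245013886828, 'fy': 358.2245013886828, 'cx': 256.7355874621753, 'cy': 192.9329569670812, 'extrinsics': array([[ 0.87114621,  0.49100918,  0.0037773 , -0.46948929],
       [ 0.38283471, -0.67436624, -0.63140142, -0.15133004],
       [-0.30747661,  0.55148903, -0.77544696,  1.02606767],
       [ 0.        ,  0.        ,  0.        ,  1.        ]])}
top {'fx': 467.26749418248625, 'fy': 467.26749418248625, 'cx': 252.20105655782538, 'cy': 191.84881080128463, 'extrinsics': array([[ 0.01116309, -0.99958154, -0.02668562, -0.0349876 ],
       [-0.98222144, -0.00596006, -0.18763134,  0.56257983],
       [ 0.18739378,  0.02830573, -0.98187696,  1.09226494],
       [ 0.        ,  0.        ,  0.        ,  1.        ]])}
```

View pics/scene0.png

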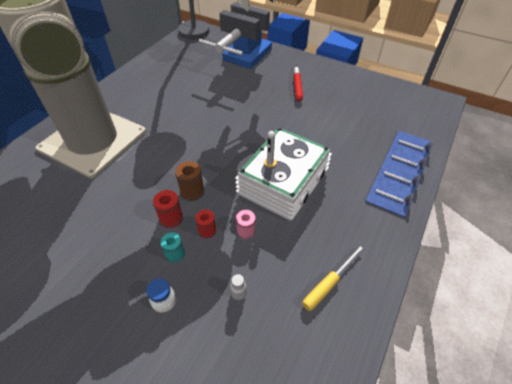

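View pics/top0.png

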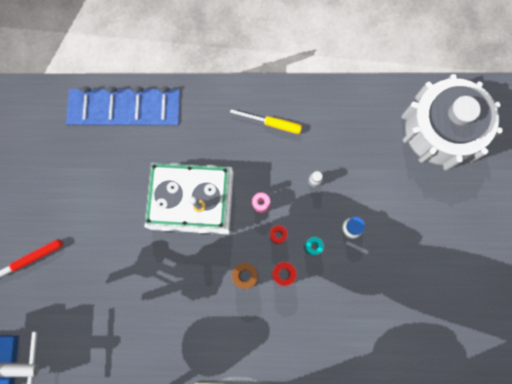

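The scene view shows the post with its top at about (271,133), the head around (285,170), the jar at (160,295), the socket at (238,288) and the screwdriver at (335,280).

In the top view, these could be taken for the sleeve:
- small red (278,234)
- large red (284,273)
- brown (245,276)
- pink (261,202)
- turquoise (314,246)

Brown, pink and turquoise are ruled out, and the smaller red is meant, so I choose (278,234) in top, which is (206,223) in scene.

```bash
cat > h.py <<'E'
import numpy as np,cv2
def load(n): return dict(np.load(n))
def ray(c,u,v):
    E=c["extrinsics"];R,t=E[:3,:3],E[:3,3]
    return -R.T@t, R.T@np.array([(u-c["cx"])/c["fx"],(v-c["cy"])/c["fy"],1])
def onz(c,u,v,z):
    o,d=ray(c,u,v);return o+d*(z-o[2])/d[2]
def dep(c,u,v):
    o,d=ray(c,u,v);return o+d*c["d"][int(round(v)),int(round(u))]
def tri(c1,p1,c2,p2):
    o1,d1=ray(c1,*p1);o2,d2=ray(c2,*p2)
    s=np.linalg.lstsq(np.c_[d1,-d2],o2-o1,rcond=None)[0]
    return (o1+d1*s[0]+o2+d2*s[1])/2,np.linalg.norm(o1+d1*s[0]-o2-d2*s[1])
E
python3 - <<'E'
from h import *
np.set_printoptions(precision=4,suppress=True)
t=load("top0.npz");s=load("scene0.npz")
def cloud(c):
    v,u=np.mgrid[:384,:512];E=c["extrinsics"];d=c["d"]
    P=np.stack([(u-c["cx"])/c["fx"]*d,(v-c["cy"])/c["fy"]*d,d],-1)
    return (P-E[:3,3])@E[:3,:3]
for n,c in(("top",t),("scene",s)):
    hsv=cv2.cvtColor(c["p"],cv2.COLOR_BGR2HSV);X=cloud(c)
    m=(((hsv[...,0]<5)|(hsv[...,0]>174))&(hsv[...,1]>150)&(hsv[...,2]>50)).astype(np.uint8)
    N,L,st,ce=cv2.connectedComponentsWithStats(m)
    for i in range(1,N):
        if st[i,4]>60:
            q=X[(L==i)&(c["d"]>0)];zt=np.percentile(q[:,2],95);tq=q[q[:,2]>zt-.006]
            print(n,ce[i],st[i],"ztop",zt,"top ctr",(tq.min(0)+tq.max(0))/2,"ext",np.ptp(tq,axis=0),"ray.056",onz(c,*ce[i],.056))
    # head top & post
    k=(abs(X[...,2]-.085)<.006)&(c["d"]>0)&(X[...,0]>.3)&(abs(X[...,1])<.4)
    q=(k*255).astype(np.uint8);cn=max(cv2.findContours(q,0,2)[0],key=cv2.contourArea)
    mm=np.zeros_like(q);cv2.drawContours(mm,[cn],-1,1,-1)
    pts=X[(mm>0)&k][:,:2].astype(np.float32);print(n,"head rect",cv2.minAreaRect(pts*1000))
    k=(X[...,2]>.12)&(X[...,2]<.2)&(c["d"]>0)&(X[...,0]>.3)&(X[...,0]<.8)&(abs(X[...,1])<.35)
    v,u=np.nonzero(k);print(n,"post px",u.min(),u.max(),v.min(),v.max(),"pts",X[k].min(0),X[k].max(0),np.median(X[k][X[k][:,2]>.172],0))
a=cv2.resize(t["p"][150:300,130:330],None,fx=4,fy=4,interpolation=2)
b=cv2.resize(s["p"][120:250,140:340],None,fx=4,fy=4,interpolation=2)
cv2.imwrite("pics/a1.png",a);cv2.imwrite("pics/b1.png",b)
E
```

```text
top [278.06  234.025] [270 226  17  18 200] ztop 0.059049371343097186 top ctr [ 0.4599 -0.0932  0.0575] ext [0.0384 0.0384 0.0087] ray.056 [ 0.4596 -0.0934  0.056 ]
top [ 35.6263 254.8439] [ 10 240  52  31 487] ztop 0.027822091267271858 top ctr [0.4058 0.5078 0.0263] ext [0.0748 0.1212 0.0088] ray.056 [0.4044 0.4906 0.056 ]
top [284.1246 273.3495] [273 262  23  24 329] ztop 0.0777281446256793 top ctr [ 0.3663 -0.1068  0.0755] ext [0.0527 0.0512 0.0076] ray.056 [ 0.3669 -0.1078  0.056 ]
top head rect ((548.6898193359375, 124.1001205444336), (191.09555053710938, 150.58522033691406), 87.08128356933594)
top post px 189 200 196 207 pts [0.5128 0.0835 0.1207] [0.5293 0.1048 0.1883] [0.5205 0.0943 0.1798]
scene [297.5838  86.5896] [294  73   8  28 173] ztop 0.02776330019360715 top ctr [0.4083 0.5033 0.0252] ext [0.0705 0.1151 0.0068] ray.056 [0.4287 0.4504 0.056 ]
scene [167.6264 207.8269] [154 190  28  37 728] ztop 0.07665503238323067 top ctr [ 0.3667 -0.1088  0.0745] ext [0.0518 0.0526 0.0076] ray.056 [ 0.3734 -0.1145  0.056 ]
scene [205.5614 222.8482] [196 210  20  27 415] ztop 0.0581757976687975 top ctr [ 0.4602 -0.0943  0.056 ] ext [0.0385 0.0397 0.0075] ray.056 [ 0.4707 -0.1061  0.056 ]
scene head rect ((546.041015625, 123.75477600097656), (190.75042724609375, 150.16168212890625), 87.22502899169922)
scene post px 267 274 131 155 pts [0.5114 0.0849 0.1203] [0.5286 0.1029 0.1847] [0.5212 0.0921 0.1792]
```

View pics/a1.png

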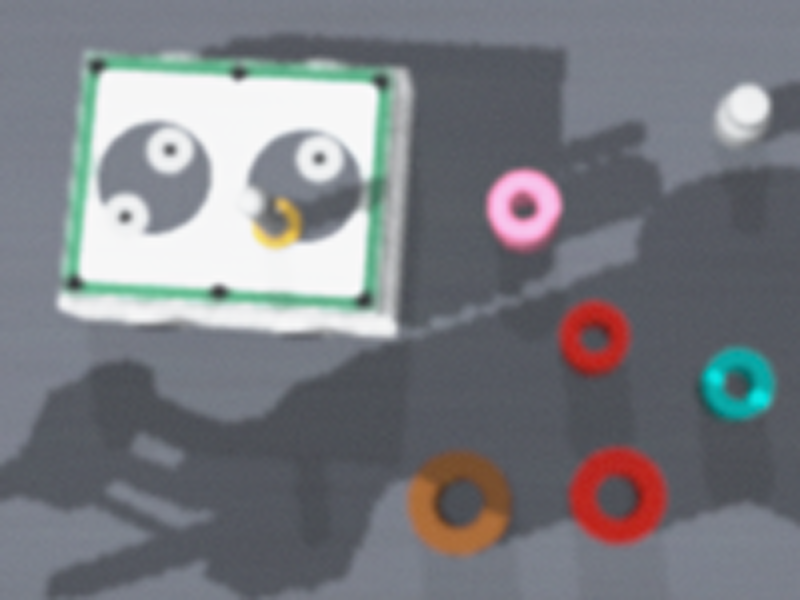

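View pics/b1.png

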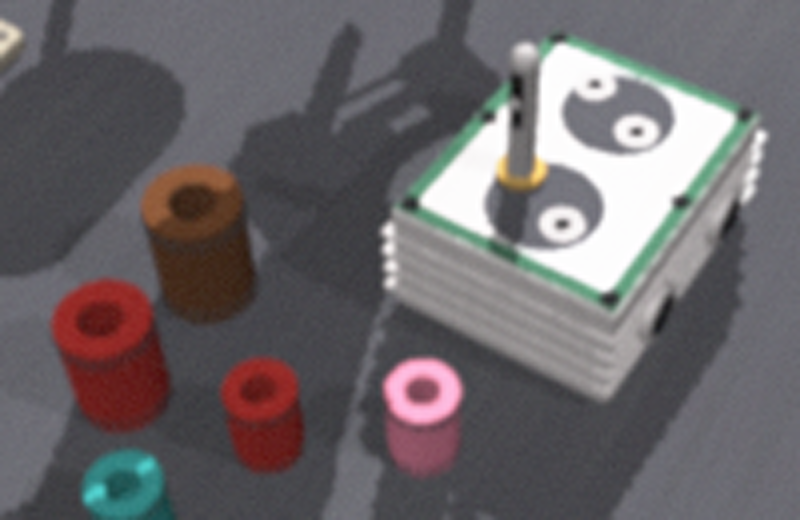

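The close crops confirm the choice: the small red tube with its bore sits at (595,338) in the top crop and (262,390) in the scene crop. The post tip is at (250,203) in the top crop. I measured the sleeve at (0.460,-0.0935) with its top near 0.057. The post is at (0.521,0.094), and the head pose puts it at (0.521,0.095), so the two agree. Moving now.

Request:
apply_moves([
  [[0,0,0],[0,0,-0.1]],
  [[0,0,0],[0,0,-0.1]],
  [[0,0,0],[0,0,-0.1]],
  [[0,0,0],[0,0,-0.1]],
  [[-13,-38,0],[0,0,0]],
  [[-13,-38,0],[0,0,0]],
  [[-13,-38,0],[0,0,0]],
  [[-13,-38,0],[0,0,0]],
  [[-13,-38,0],[0,0,0]],
  [[-13,-38,0],[0,0,0]],
  [[-13,-38,0],[0,0,0]],
  [[-13,-38,0],[0,0,0]],
], claw=0.75, newtons=40)

```text
t: 1.1
tool_pos: [0.338, 0.2462, 0.4044]
orientation: [-0.002, -3.142, 0.0]
force: [0.9, 0.5, 0.1]
opening: 0.0696
gripper_force: 0.0
```

Request:
apply_moves([
  [[-13,-38,0],[0,0,0]],
  [[-13,-38,0],[0,0,0]],
  [[-13,-38,0],[0,0,0]],
  [[-13,-38,0],[0,0,0]],
  [[-13,-38,0],[0,0,0]],
  [[-13,-38,0],[0,0,0]],
  [[-13,-38,0],[0,0,0]],
  [[-13,-38,0],[0,0,0]],
  [[-4,0,0],[0,0,0]],
  [[0,0,0],[0,0,0]],
  [[0,0,0],[0,0,0]],
])

```text
t: 2.02
tool_pos: [0.4454, -0.0561, 0.4042]
orientation: [-0.004, -3.14, -0.001]
force: [-0.9, -0.3, -0.7]
opening: 0.0696
gripper_force: 0.0
```

```bash
cat >> h.py <<'E'
from scipy.spatial.transform import Rotation as Ro
np.set_printoptions(precision=4,suppress=True)
def wr(fn):
    from plant import robot
    s=robot.read_state();c=robot.calibration("wrist");p,d=robot.read_camera("wrist")
    cv2.imwrite("pics/"+fn+".png",p);c.update(p=p,d=d);np.savez(fn+".npz",**c);return s,c
def st(s):
    print("t",s["t"],"pos",s["tool_pos"],"R",Ro.from_rotvec(s["orientation"]).as_matrix().ravel(),"F",s["force"],"T",s["wrist_torque"],"op",s["opening"],s["gripper_force"])
E
python3 - <<'E'
from h import *
s,c=wr("w1");st(s);print(np.linalg.inv(c["extrinsics"]))
E
```

```text
t 2.0167 pos [ 0.4454 -0.0561  0.4042] R [-1.      0.0028 -0.0013  0.0028  1.      0.0008  0.0013  0.0008 -1.    ] F [-0.8723 -0.2992 -0.744 ] T [0.022  0.0009 0.0095] op 0.06961291759547017 0.0
[[ 0.0031  0.9602  0.2794  0.3685]
 [ 1.     -0.0033  0.0003 -0.0549]
 [ 0.0012  0.2794 -0.9602  0.3845]
 [ 0.      0.      0.      1.    ]]
```

View pics/w1.png

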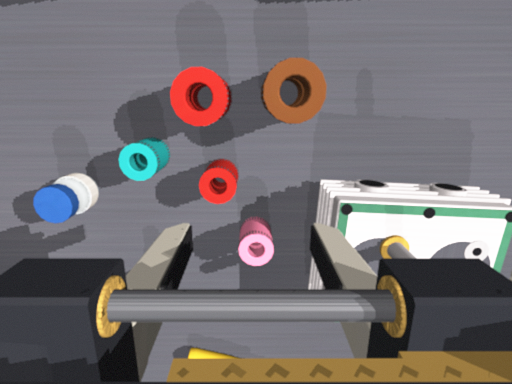

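The wrist view shows the small red sleeve at about (218,182), clear of its neighbours. The fingers are at (165,270) and (340,270), and the head is at the right. Next I fit its top rim.

```bash
cat >> h.py <<'E'
def cloud(c):
    v,u=np.mgrid[:384,:512];E=c["extrinsics"];d=c["d"]
    P=np.stack([(u-c["cx"])/c["fx"]*d,(v-c["cy"])/c["fy"]*d,d],-1)
    return (P-E[:3,3])@E[:3,:3]
def red(c):
    h=cv2.cvtColor(c["p"],cv2.COLOR_BGR2HSV)
    return ((h[...,0]<6)|(h[...,0]>174))&(h[...,1]>130)&(h[...,2]>40)
def topfit(c,near,ztop,rad=.03):
    X=cloud(c);k=red(c)&(abs(X[...,2]-ztop)<.005)&(np.hypot(X[...,0]-near[0],X[...,1]-near[1])<rad)
    cn=max(cv2.findContours(k.astype(np.uint8),0,1)[0],key=cv2.contourArea)[:,0]
    P=np.array([onz(c,u,v,ztop)[:2] for u,v in cn])
    (cx,cy),r=cv2.minEnclosingCircle((P*1000).astype(np.float32))
    A=np.c_[2*P,np.ones(len(P))];s=np.linalg.lstsq(A,(P**2).sum(1),rcond=None)[0]
    print("px",cn.mean(0),"encl",cx,cy,r,"fit",s[:2],np.sqrt(s[2]+s[0]**2+s[1]**2),"z",np.median(X[k][:,2]));return s[:2]
E
python3 - <<'E'
from h import *
c=load("w1.npz");topfit(c,(.46,-.0935),.056)
X=cloud(c)
k=(X[...,2]>.12)&(X[...,0]<.7)&(X[...,2]<.2)&(X[...,0]>.46)&(X[...,1]>.06)&(X[...,1]<.13)
print(k.sum(), X[k].min(0) if k.any() else 0)
E
```

```text
px [216.9327 185.0962] encl 459.82476806640625 -92.59844970703125 21.16202735900879 fit [ 0.4599 -0.0927] 0.0204389499126261 z 0.05613116661876019
34 [0.5118 0.089  0.1202]
```

Request:
apply_moves([
  [[-7.3,-18.4,0],[0,0,0]],
  [[-7.3,-18.3,0],[0,0,0]],
  [[0,0,25],[0,0,0]],
  [[0,0,25],[0,0,0]],
  [[0,0,25],[0,0,0]],
  [[0,0,20],[0,0,0]],
  [[0,0,0],[0,0,0]],
  [[0,0,0],[0,0,0]],
  [[0,0,0],[0,0,0]],
])

```text
t: 2.82
tool_pos: [0.4605, -0.092, 0.3112]
orientation: [0.0, 3.14, -0.001]
force: [-0.3, -0.3, 0.6]
opening: 0.0698
gripper_force: 0.0
```

```bash
python3 - <<'E'
from h import *
s,c=wr("w2");st(s);topfit(c,(.46,-.0928),.056)
E
```

```text
t 2.8167 pos [ 0.4605 -0.092   0.3112] R [-1.      0.0001  0.0015  0.0001  1.     -0.0004 -0.0015 -0.0004 -1.    ] F [-0.3346 -0.2996  0.5914] T [ 0.0088 -0.0127  0.0172] op 0.0698310280237203 0.0
px [248.6042 196.7014] encl 459.8474426269531 -92.63912963867188 21.519197463989258 fit [ 0.46   -0.0929] 0.020692538752686784 z 0.05615844129070757
```

Request:
apply_moves([
  [[0.8,-0.8,20],[0,0,0]],
  [[0,0,20],[0,0,0]],
  [[0,0,20],[0,0,0]],
  [[0,0,20],[0,0,0]],
  [[0,0,15],[0,0,0]],
  [[0,0,15],[0,0,0]],
  [[0,0,0],[0,0,0]],
  [[0,0,0],[0,0,0]],
])

```text
t: 3.53
tool_pos: [0.4596, -0.0936, 0.2006]
orientation: [0.002, 3.141, -0.0]
force: [-0.4, -0.3, 1.4]
opening: 0.0697
gripper_force: 0.0
```

Request:
apply_moves([
  [[0,0,0],[0,0,0]],
  [[0,0,0],[0,0,0]],
  [[0,0,0],[0,0,0]],
  [[0,0,0],[0,0,0]],
  [[0,0,0],[0,0,0]],
  [[0,0,0],[0,0,0]],
  [[0,0,0],[0,0,0]],
  [[0,0,0],[0,0,0]],
], claw=0.3, newtons=40)

```text
t: 4.2
tool_pos: [0.4596, -0.0937, 0.2005]
orientation: [0.003, 3.141, -0.0]
force: [-1.2, 0.9, 6.3]
opening: 0.0416
gripper_force: 40.0
```

Request:
apply_moves([
  [[0,0,-10],[0,0,0]],
  [[0,0,-20],[0,0,0]],
  [[0,0,-30],[0,0,0]],
  [[0,0,-30],[0,0,0]],
  [[0,0,-30],[0,0,0]],
  [[0,0,-30],[0,0,0]],
  [[0,0,-30],[0,0,0]],
  [[0,0,-30],[0,0,0]],
  [[0,0,-10],[0,0,0]],
  [[0,0,0],[0,0,0]],
  [[0,0,0],[0,0,0]],
])

```text
t: 5.12
tool_pos: [0.4591, -0.0936, 0.419]
orientation: [-0.003, -3.141, -0.0]
force: [0.1, 0.0, -2.0]
opening: 0.0419
gripper_force: 40.0
```

```bash
python3 - <<'E'
from h import *
s,c=wr("w3");st(s)
E
```

```text
t 5.1167 pos [ 0.4591 -0.0936  0.419 ] R [-1.      0.0018 -0.0002  0.0018  1.      0.      0.0002  0.     -1.    ] F [ 0.0797  0.024  -2.0478] T [0.0175 0.0092 0.0098] op 0.04186007488450119 39.99950305558741
```

View pics/w3.png

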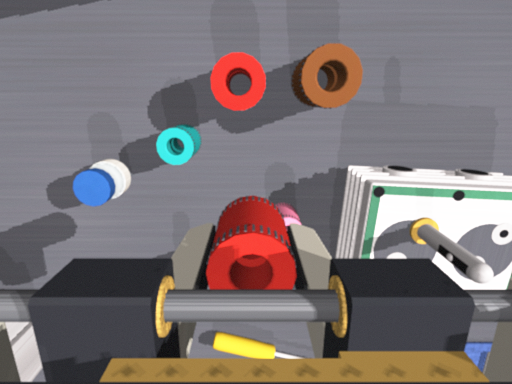

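The sleeve is held upright: its top rim is at about (252,265) and its wall reaches up to (252,200). The post tip is at (480,268). Now I measure the sleeve and the post axis in the same view.

```bash
cat >> h.py <<'E'
from scipy.optimize import least_squares
def post(c,lo=.11,hi=.17):
    X=cloud(c);k=(c["d"]>0)&(X[...,2]>lo)&(X[...,2]<hi)&(np.hypot(X[...,0]-.521,X[...,1]-.0945)<.02)&~red(c)
    P=X[k];f=lambda p:np.hypot(P[:,0]-p[0],P[:,1]-p[1])-.009
    r=least_squares(f,[.521,.0945],loss="soft_l1",f_scale=.001);print("post",len(P),r.x,"rms",np.std(f(r.x)));return r.x
def held(c,near,ztop,vmax=284):
    X=cloud(c);k=red(c)&(c["d"]>0)&(np.hypot(X[...,0]-near[0],X[...,1]-near[1])<.03)
    t=k&(X[...,2]>ztop-.002);print("top z",np.percentile(X[k][:,2],[50,90,98]))
    P=X[k&(X[...,2]<ztop-.006)];f=lambda p:np.hypot(P[:,0]-p[0],P[:,1]-p[1])-.021
    r=least_squares(f,near,loss="soft_l1",f_scale=.001);print("side fit",len(P),r.x,np.std(f(r.x)))
    cn=max(cv2.findContours(t.astype(np.uint8),0,1)[0],key=cv2.contourArea)[:,0];cn=cn[cn[:,1]<vmax]
    Q=np.array([onz(c,u,v,ztop)[:2] for u,v in cn])
    g=lambda p:np.hypot(Q[:,0]-p[0],Q[:,1]-p[1])-.021
    r=least_squares(g,near,loss="soft_l1",f_scale=.0007);print("rim fit",len(Q),r.x,np.std(g(r.x)))
E
python3 - <<'E'
from h import *
for n in("top0","scene0","w1","w3"): print(n);post(load(n+".npz"))
held(load("w3.npz"),(.4595,-.0935),.2745)
E
```

```text
top0
post 46 [0.5223 0.095 ] rms 0.0007207944874599775
scene0
post 151 [0.5188 0.0961] rms 0.0008364983121171167
w1
post 121 [0.5213 0.0966] rms 0.0004268944693635171
w3
post 960 [0.5214 0.0963] rms 0.0006340310751649488
top z [0.2722 0.2752 0.2757]
side fit 2833 [ 0.4595 -0.093 ] 0.004642404485836663
rim fit 237 [ 0.4602 -0.0929] 0.005114559769669135
```

Request:
apply_moves([
  [[-7,20,0],[0,0,0]],
  [[-8,25,0],[0,0,0]],
  [[-8,25,0],[0,0,0]],
  [[-8,25,0],[0,0,0]],
  [[-8,25,0],[0,0,0]],
  [[-8,25,0],[0,0,0]],
  [[-8,25,0],[0,0,0]],
  [[-6,19,0],[0,0,0]],
  [[0,0,10],[0,0,0]],
  [[0,0,10],[0,0,0]],
  [[0,0,0],[0,0,0]],
  [[0,0,0],[0,0,0]],
])

```text
t: 6.17
tool_pos: [0.5198, 0.0943, 0.397]
orientation: [-0.004, -3.137, 0.001]
force: [0.2, -0.3, -1.9]
opening: 0.0419
gripper_force: 40.0
```

```bash
python3 - <<'E'
from h import *
from plant import robot
s,c=wr("w4");st(s)
post(c);post(c,.11,.14);post(c,.14,.175)
z=s["tool_pos"][2]-.1445
X=cloud(c);k=red(c)&(c["d"]>0)&(np.hypot(X[...,0]-.521,X[...,1]-.096)<.035)
for lo,hi in((-.05,-.04),(-.04,-.03),(-.03,-.02),(-.02,-.01),(-.01,-.004)):
    P=X[k&(X[...,2]>z+lo)&(X[...,2]<z+hi)]
    if len(P)<20: continue
    P=P[P[:,0]<np.percentile(P[:,0],2)+.015]
    f=lambda p:np.hypot(P[:,0]-p[0],P[:,1]-p[1])-.021
    r=least_squares(f,(.521,.096),loss="soft_l1",f_scale=.0005);print(lo,len(P),r.x,np.std(f(r.x)),P[:,0].min())
for n in("top","scene"):
    p,d=robot.read_camera(n);np.savez(n+"4.npz",p=p,d=d,**robot.calibration(n));cv2.imwrite(f"pics/{n}4.png",p)
E
```

```text
t 6.1667 pos [0.5198 0.0943 0.397 ] R [-1.      0.0026 -0.0047  0.0026  1.     -0.0007  0.0047 -0.0008 -1.    ] F [ 0.1762 -0.3257 -1.9324] T [0.0047 0.0069 0.0063] op 0.041852944015402946 39.999406199203804
post 271 [0.5212 0.0967] rms 0.0002054567542229901
post 183 [0.5212 0.0967] rms 0.00020400431760034778
post 88 [0.5212 0.0968] rms 0.00020817398674105315
-0.05 291 [0.52   0.0948] 0.0002497088586440053 0.49832991635872687
-0.04 369 [0.5201 0.0949] 0.00022256760826042877 0.49848375807598044
-0.03 453 [0.5201 0.0949] 0.0002264240686482305 0.4984831641681089
-0.02 499 [0.5202 0.0949] 0.00024576120531968296 0.4983431219792674
-0.01 220 [0.5201 0.0949] 0.0002827635184191307 0.49867792238105924
```

View pics/w4.png

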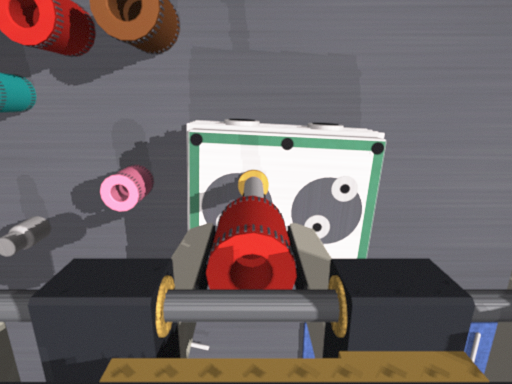

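The sleeve hangs just above the post, with the shaft visible under it at (253,185). The offset is only about +1.1 mm in x and +1.8 mm in y, plus a 5 mrad tilt. I correct that and check again.

Request:
apply_moves([
  [[-0.3,1.8,0],[0,-0.0047,0]],
  [[0,0,4],[0,0,0]],
  [[0,0,0],[0,0,0]],
  [[0,0,0],[0,0,0]],
  [[0,0,0],[0,0,0]],
  [[0,0,0],[0,0,0]],
])

```text
t: 6.82
tool_pos: [0.5209, 0.097, 0.3958]
orientation: [0.003, 3.137, -0.0]
force: [0.8, -1.2, -1.7]
opening: 0.0417
gripper_force: 40.0
```

```bash
cat >> h.py <<'E'
def side(c,z):
    X=cloud(c);k=red(c)&(c["d"]>0)&(np.hypot(X[...,0]-.521,X[...,1]-.096)<.035)
    for lo,hi in((-.05,-.03),(-.03,-.01)):
        P=X[k&(X[...,2]>z+lo)&(X[...,2]<z+hi)];P=P[P[:,0]<np.percentile(P[:,0],2)+.015]
        f=lambda p:np.hypot(P[:,0]-p[0],P[:,1]-p[1])-.021
        r=least_squares(f,(.521,.096),loss="soft_l1",f_scale=.0005);print("sleeve",lo,len(P),r.x,np.std(f(r.x)))
    t=X[k][:,2];print("top z",np.percentile(t,[90,98]))
def chk(n):
    s,c=wr(n);st(s);post(c,.105,.15);side(c,s["tool_pos"][2]-.1445)
E
python3 - <<'E'
from h import *
chk("w5")
E
```

```text
t 6.8167 pos [0.5209 0.097  0.3958] R [-1.      0.0018  0.0048  0.0018  1.     -0.     -0.0048 -0.     -1.    ] F [ 0.8219 -1.1865 -1.7398] T [ 0.0198  0.0032 -0.0933] op 0.041733366543031114 39.99942192225717
post 296 [0.5212 0.0967] rms 0.00027448714220580634
sleeve -0.05 668 [0.5229 0.0977] 0.00022522046295909995
sleeve -0.03 944 [0.5229 0.0977] 0.0002436067268578461
top z [0.252  0.2525]
```

Request:
apply_moves([
  [[0,0,0],[0,0,0]],
  [[0,0,0],[0,0,0]],
  [[0,0,0],[0,0,0]],
  [[0,0,0],[0,0,0]],
])

```text
t: 7.2
tool_pos: [0.5209, 0.097, 0.3958]
orientation: [0.003, 3.137, -0.0]
force: [-0.2, -0.1, -1.6]
opening: 0.0422
gripper_force: 40.0
```

```bash
python3 - <<'E'
from h import *
chk("w6")
from plant import robot
a=load("scene4.npz");X=cloud(a)
k=red(a)&(np.hypot(X[...,0]-.521,X[...,1]-.096)<.035)&(a["d"]>0);print("earlier scene top z",np.percentile(X[k][:,2],[90,98]))
E
```

```text
t 7.2 pos [0.5209 0.097  0.3958] R [-1.      0.0018  0.0048  0.0018  1.     -0.     -0.0048 -0.     -1.    ] F [-0.1998 -0.1353 -1.5736] T [ 0.0045 -0.0334 -0.0447] op 0.042192103837985225 39.999500076519325
post 297 [0.5212 0.0967] rms 0.00027081531592916276
sleeve -0.05 656 [0.5229 0.0977] 0.00023172779308560203
sleeve -0.03 963 [0.5228 0.0977] 0.00024671034320851144
top z [0.2519 0.2525]
earlier scene top z [0.2556 0.2567]
```

Request:
apply_moves([
  [[0.9,-1,0],[0,0.0048,0]],
  [[0,0,0],[0,0,0]],
  [[0,0,0],[0,0,0]],
  [[0,0,0],[0,0,0]],
  [[0,0,0],[0,0,0]],
  [[0,0,0],[0,0,0]],
])

```text
t: 7.75
tool_pos: [0.52, 0.096, 0.3957]
orientation: [-0.003, -3.141, 0.0]
force: [-0.2, -0.7, -1.6]
opening: 0.0418
gripper_force: 40.0
```

```bash
python3 - <<'E'
from h import *
chk("w7")
E
```

```text
t 7.75 pos [0.52   0.096  0.3957] R [-1.      0.0018 -0.0001  0.0018  1.     -0.      0.0001 -0.     -1.    ] F [-0.2008 -0.6628 -1.6211] T [0.0311 0.0261 0.0239] op 0.04183431194947538 39.99931469676085
post 287 [0.5212 0.0968] rms 0.0002044439353771207
sleeve -0.05 654 [0.5211 0.0967] 0.0002199412717643208
sleeve -0.03 955 [0.5211 0.0967] 0.00023784402558739523
top z [0.252  0.2525]
```

Request:
apply_moves([
  [[0,0,5],[0,0,0]],
  [[0,0,5],[0,0,0]],
  [[0,0,3],[0,0,0]],
  [[0,0,3],[0,0,0]],
  [[0,0,3],[0,0,0]],
  [[0,0,0],[0,0,0]],
  [[0,0,0],[0,0,0]],
  [[0,0,0],[0,0,0]],
])

```text
t: 8.47
tool_pos: [0.5201, 0.096, 0.3769]
orientation: [0.003, 3.142, 0.0]
force: [-0.1, 0.2, -2.5]
opening: 0.0421
gripper_force: 40.0
```

Request:
apply_moves([
  [[0,0,2],[0,0,0]],
  [[0,0,2],[0,0,0]],
  [[0,0,2],[0,0,0]],
  [[0,0,0],[0,0,0]],
  [[0,0,0],[0,0,0]],
  [[0,0,0],[0,0,0]],
])

```text
t: 8.97
tool_pos: [0.52, 0.096, 0.3707]
orientation: [-0.003, -3.141, 0.0]
force: [0.1, 0.1, -1.2]
opening: 0.0418
gripper_force: 40.0
```

```bash
python3 - <<'E'
from h import *
chk("w8")
E
```

```text
t 8.9667 pos [0.52   0.096  0.3707] R [-1.      0.0018 -0.0001  0.0018  1.     -0.      0.0001 -0.     -1.    ] F [ 0.1328  0.0979 -1.15  ] T [-0.0101 -0.0078 -0.0105] op 0.04178997497276832 39.9993360042572
post 173 [0.5213 0.0967] rms 0.00016908655993211788
sleeve -0.05 655 [0.5211 0.0967] 0.0002309803698066011
sleeve -0.03 955 [0.5211 0.0967] 0.00023721793301732588
top z [0.2269 0.2275]
```

Request:
apply_moves([
  [[0,0,0.5],[0,0,0]],
  [[0,0,0.5],[0,0,0]],
  [[0,0,0],[0,0,0]],
])

```text
t: 9.27
tool_pos: [0.52, 0.096, 0.3697]
orientation: [-0.003, -3.141, -0.0]
force: [-0.0, -0.2, -1.3]
opening: 0.0417
gripper_force: 40.0
```

Request:
apply_moves([
  [[0,0,0.5],[0,0,0]],
  [[0,0,0.5],[0,0,0]],
  [[0,0,0],[0,0,0]],
])

```text
t: 9.52
tool_pos: [0.52, 0.096, 0.3686]
orientation: [-0.003, -3.141, 0.0]
force: [-0.6, 0.4, -2.1]
opening: 0.042
gripper_force: 40.0
```

Request:
apply_moves([
  [[0,0,0.5],[0,0,0]],
  [[0,0,0.5],[0,0,0]],
  [[0,0,0],[0,0,0]],
])

```text
t: 9.77
tool_pos: [0.52, 0.096, 0.3676]
orientation: [-0.003, -3.141, 0.0]
force: [0.3, 0.4, -2.2]
opening: 0.042
gripper_force: 40.0
```

Request:
apply_moves([
  [[0,0,0.5],[0,0,0]],
  [[0,0,0.5],[0,0,0]],
  [[0,0,0],[0,0,0]],
])

```text
t: 10.02
tool_pos: [0.52, 0.096, 0.3666]
orientation: [-0.003, -3.141, 0.0]
force: [0.5, 0.8, -1.5]
opening: 0.0417
gripper_force: 40.0
```

Request:
apply_moves([
  [[0,0,0.5],[0,0,0]],
  [[0,0,0.5],[0,0,0]],
  [[0,0,0],[0,0,0]],
])

```text
t: 10.27
tool_pos: [0.52, 0.096, 0.3656]
orientation: [-0.003, -3.141, -0.0]
force: [-0.1, 0.4, -1.1]
opening: 0.0419
gripper_force: 40.0
```

Request:
apply_moves([
  [[0,0,0.5],[0,0,0]],
  [[0,0,0.5],[0,0,0]],
  [[0,0,0],[0,0,0]],
])

```text
t: 10.52
tool_pos: [0.52, 0.096, 0.3646]
orientation: [-0.003, -3.141, 0.0]
force: [-0.0, 0.1, -1.9]
opening: 0.0418
gripper_force: 40.0
```

Request:
apply_moves([
  [[0,0,0.5],[0,0,0]],
  [[0,0,0.5],[0,0,0]],
  [[0,0,0],[0,0,0]],
])

```text
t: 10.77
tool_pos: [0.52, 0.096, 0.3636]
orientation: [-0.003, -3.141, 0.0]
force: [0.1, 0.3, -1.8]
opening: 0.0424
gripper_force: 40.0
```

Request:
apply_moves([
  [[0,0,0.5],[0,0,0]],
  [[0,0,0.5],[0,0,0]],
  [[0,0,0],[0,0,0]],
])

```text
t: 11.02
tool_pos: [0.52, 0.096, 0.3626]
orientation: [-0.003, -3.141, 0.0]
force: [0.1, 0.0, -2.1]
opening: 0.0413
gripper_force: 40.0
```

Request:
apply_moves([
  [[0,0,0.5],[0,0,0]],
  [[0,0,0.5],[0,0,0]],
  [[0,0,0],[0,0,0]],
])

```text
t: 11.27
tool_pos: [0.52, 0.096, 0.3616]
orientation: [-0.003, -3.141, 0.0]
force: [-0.2, 0.2, -1.2]
opening: 0.0418
gripper_force: 40.0
```

Request:
apply_moves([
  [[0,0,0.5],[0,0,0]],
  [[0,0,0.5],[0,0,0]],
  [[0,0,0],[0,0,0]],
])

```text
t: 11.52
tool_pos: [0.52, 0.096, 0.3606]
orientation: [-0.003, -3.141, 0.0]
force: [0.1, -0.3, -2.1]
opening: 0.0421
gripper_force: 40.0
```

Request:
apply_moves([
  [[0,0,0.5],[0,0,0]],
  [[0,0,0.5],[0,0,0]],
  [[0,0,0],[0,0,0]],
])

```text
t: 11.77
tool_pos: [0.52, 0.096, 0.3596]
orientation: [-0.003, -3.141, 0.0]
force: [1.1, 0.0, -1.6]
opening: 0.0418
gripper_force: 40.0
```

Request:
apply_moves([
  [[0,0,0.5],[0,0,0]],
  [[0,0,0.5],[0,0,0]],
  [[0,0,0],[0,0,0]],
])

```text
t: 12.02
tool_pos: [0.52, 0.096, 0.3586]
orientation: [-0.003, -3.141, 0.0]
force: [-0.3, 0.4, -0.9]
opening: 0.0421
gripper_force: 40.0
```

Request:
apply_moves([
  [[0,0,0.5],[0,0,0]],
  [[0,0,0.5],[0,0,0]],
  [[0,0,0],[0,0,0]],
])

```text
t: 12.27
tool_pos: [0.52, 0.096, 0.3576]
orientation: [-0.003, -3.141, 0.0]
force: [0.2, -0.6, -1.9]
opening: 0.0418
gripper_force: 40.0
```

Request:
apply_moves([
  [[0,0,0.5],[0,0,0]],
  [[0,0,0.5],[0,0,0]],
  [[0,0,0],[0,0,0]],
])

```text
t: 12.52
tool_pos: [0.52, 0.096, 0.3566]
orientation: [-0.003, -3.141, 0.0]
force: [-0.1, 0.7, -1.8]
opening: 0.0415
gripper_force: 40.0
```

Request:
apply_moves([
  [[0,0,0.5],[0,0,0]],
  [[0,0,0.5],[0,0,0]],
  [[0,0,0],[0,0,0]],
])

```text
t: 12.77
tool_pos: [0.52, 0.096, 0.3556]
orientation: [-0.003, -3.141, 0.0]
force: [0.4, -0.1, -1.5]
opening: 0.0417
gripper_force: 40.0
```

Request:
apply_moves([
  [[0,0,0.5],[0,0,0]],
  [[0,0,0.5],[0,0,0]],
  [[0,0,0],[0,0,0]],
])

```text
t: 13.02
tool_pos: [0.52, 0.096, 0.3546]
orientation: [-0.003, -3.141, 0.0]
force: [0.0, -0.4, -1.7]
opening: 0.0419
gripper_force: 40.0
```

Request:
apply_moves([
  [[0,0,0.5],[0,0,0]],
  [[0,0,0.5],[0,0,0]],
  [[0,0,0],[0,0,0]],
])

```text
t: 13.27
tool_pos: [0.52, 0.096, 0.3536]
orientation: [-0.003, -3.141, 0.0]
force: [-0.5, -0.3, -1.9]
opening: 0.0421
gripper_force: 40.0
```

Request:
apply_moves([
  [[0,0,0.5],[0,0,0]],
  [[0,0,0.5],[0,0,0]],
  [[0,0,0],[0,0,0]],
])

```text
t: 13.52
tool_pos: [0.52, 0.096, 0.3527]
orientation: [-0.003, -3.141, 0.0]
force: [-0.3, -0.5, -1.7]
opening: 0.0422
gripper_force: 40.0
```

Request:
apply_moves([
  [[0,0,0.5],[0,0,0]],
  [[0,0,0.5],[0,0,0]],
  [[0,0,0],[0,0,0]],
])

```text
t: 13.77
tool_pos: [0.5201, 0.096, 0.3519]
orientation: [0.003, 3.141, 0.0]
force: [-1.2, 0.4, 0.2]
opening: 0.0422
gripper_force: 40.0
```

Request:
apply_moves([
  [[0,0,0.5],[0,0,0]],
  [[0,0,0.5],[0,0,0]],
  [[0,0,0],[0,0,0]],
])

```text
t: 14.02
tool_pos: [0.5202, 0.0961, 0.3513]
orientation: [0.003, 3.141, 0.0]
force: [-1.3, -0.6, 4.0]
opening: 0.042
gripper_force: 40.0
```

Request:
apply_moves([
  [[0,0,0.5],[0,0,0]],
  [[0,0,0.5],[0,0,0]],
  [[0,0,0],[0,0,0]],
])

```text
t: 14.27
tool_pos: [0.5203, 0.0961, 0.351]
orientation: [0.003, 3.14, 0.0]
force: [-1.7, -0.8, 8.3]
opening: 0.0421
gripper_force: 40.0
```

Request:
apply_moves([
  [[0,0,0.5],[0,0,0]],
  [[0,0,0.5],[0,0,0]],
  [[0,0,0],[0,0,0]],
])

```text
t: 14.52
tool_pos: [0.5205, 0.0961, 0.3506]
orientation: [0.003, 3.139, 0.0]
force: [-2.0, 1.2, 11.1]
opening: 0.042
gripper_force: 40.0
```

Contact with the balls came at a TCP height of about 0.3523, so the click is expected about 32 mm lower, near 0.320. I ease it over.

Request:
apply_moves([
  [[0,0,0.5],[0,0,0]],
  [[0,0,0],[0,0,0]],
  [[0,0,0],[0,0,0]],
])

```text
t: 14.77
tool_pos: [0.5206, 0.096, 0.3497]
orientation: [0.003, 3.139, 0.0]
force: [1.2, 0.2, 7.3]
opening: 0.0419
gripper_force: 40.0
```

Request:
apply_moves([
  [[0,0,0.5],[0,0,0]],
  [[0,0,0],[0,0,0]],
  [[0,0,0],[0,0,0]],
])

```text
t: 15.02
tool_pos: [0.5205, 0.096, 0.3484]
orientation: [0.003, 3.14, 0.0]
force: [2.9, 0.5, 3.9]
opening: 0.0418
gripper_force: 40.0
```

Request:
apply_moves([
  [[0,0,0.4],[0,0,0]],
  [[0,0,0],[0,0,0]],
  [[0,0,0],[0,0,0]],
])

```text
t: 15.27
tool_pos: [0.5202, 0.096, 0.3473]
orientation: [0.003, 3.141, 0.0]
force: [3.1, 0.4, 2.9]
opening: 0.0419
gripper_force: 40.0
```

Request:
apply_moves([
  [[0,0,1],[0,0,0]],
  [[0,0,1],[0,0,0]],
  [[0,0,0],[0,0,0]],
])

```text
t: 15.52
tool_pos: [0.5198, 0.096, 0.3447]
orientation: [-0.003, -3.141, 0.0]
force: [3.0, 0.6, -0.7]
opening: 0.042
gripper_force: 40.0
```

Request:
apply_moves([
  [[0,0,1],[0,0,0]],
  [[0,0,1],[0,0,0]],
  [[0,0,0],[0,0,0]],
])

```text
t: 15.77
tool_pos: [0.5198, 0.096, 0.3427]
orientation: [-0.003, -3.14, 0.0]
force: [1.5, 0.7, -0.5]
opening: 0.0419
gripper_force: 40.0
```

Request:
apply_moves([
  [[0,0,1],[0,0,0]],
  [[0,0,1],[0,0,0]],
  [[0,0,0],[0,0,0]],
])

```text
t: 16.02
tool_pos: [0.5199, 0.096, 0.3409]
orientation: [-0.003, -3.141, 0.0]
force: [2.1, -0.7, -2.4]
opening: 0.0417
gripper_force: 40.0
```

```bash
python3 - <<'E'
from h import *
chk("w9")
E
```

```text
t 16.0167 pos [0.5199 0.096  0.3409] R [-1.      0.0018 -0.0007  0.0018  1.     -0.0001  0.0007 -0.0001 -1.    ] F [ 2.1083 -0.6948 -2.3625] T [ 0.065  -0.3143  0.0024] op 0.04171451906786705 39.99957763357088
post 31 [0.5038 0.0735] rms 0.0021053380829654353
sleeve -0.05 664 [0.5209 0.0967] 0.00022043893157239804
sleeve -0.03 954 [0.5209 0.0967] 0.00023024336783185255
top z [0.1971 0.1976]
```

Request:
apply_moves([
  [[-0.3,0,1],[0,0,0]],
  [[0,0,1],[0,0,0]],
  [[0,0,1],[0,0,0]],
  [[0,0,0],[0,0,0]],
])

```text
t: 16.4
tool_pos: [0.5203, 0.096, 0.338]
orientation: [-0.003, -3.142, 0.0]
force: [2.2, 0.7, -1.1]
opening: 0.0421
gripper_force: 40.0
```

Request:
apply_moves([
  [[0,0,1],[0,0,0]],
  [[0,0,1],[0,0,0]],
  [[0,0,1],[0,0,0]],
  [[0,0,0],[0,0,0]],
])

```text
t: 16.73
tool_pos: [0.5204, 0.096, 0.3351]
orientation: [0.003, 3.141, -0.0]
force: [2.3, 0.6, -0.4]
opening: 0.0418
gripper_force: 40.0
```

Request:
apply_moves([
  [[0,0,1],[0,0,0]],
  [[0,0,1],[0,0,0]],
  [[0,0,1],[0,0,0]],
  [[0,0,0],[0,0,0]],
])

```text
t: 17.07
tool_pos: [0.5203, 0.096, 0.332]
orientation: [-0.003, -3.141, 0.0]
force: [2.3, 0.8, -0.8]
opening: 0.0419
gripper_force: 40.0
```

Request:
apply_moves([
  [[0,0,1],[0,0,0]],
  [[0,0,1],[0,0,0]],
  [[0,0,1],[0,0,0]],
  [[0,0,0],[0,0,0]],
])

```text
t: 17.4
tool_pos: [0.5203, 0.096, 0.3289]
orientation: [-0.003, -3.141, 0.0]
force: [2.3, -0.0, -2.0]
opening: 0.0416
gripper_force: 40.0
```

Request:
apply_moves([
  [[0,0,1],[0,0,0]],
  [[0,0,1],[0,0,0]],
  [[0,0,0],[0,0,0]],
])

```text
t: 17.65
tool_pos: [0.5203, 0.096, 0.3269]
orientation: [-0.003, -3.141, 0.0]
force: [1.9, 0.5, -1.0]
opening: 0.0419
gripper_force: 40.0
```

Request:
apply_moves([
  [[0,0,1],[0,0,0]],
  [[0,0,1],[0,0,0]],
  [[0,0,0],[0,0,0]],
])

```text
t: 17.9
tool_pos: [0.52, 0.096, 0.3241]
orientation: [-0.003, -3.14, 0.0]
force: [4.7, -0.2, -9.4]
opening: 0.0417
gripper_force: 40.0
```

Request:
apply_moves([
  [[0,0,0.5],[0,0,0]],
  [[0,0,0],[0,0,0]],
  [[0,0,0],[0,0,0]],
])

```text
t: 18.15
tool_pos: [0.5199, 0.096, 0.3236]
orientation: [-0.003, -3.14, 0.0]
force: [4.1, 0.4, -11.2]
opening: 0.042
gripper_force: 40.0
```

Request:
apply_moves([
  [[0,0,0.5],[0,0,0]],
  [[0,0,0],[0,0,0]],
  [[0,0,0],[0,0,0]],
])

```text
t: 18.4
tool_pos: [0.5199, 0.096, 0.3236]
orientation: [-0.003, -3.14, 0.0]
force: [1.6, 0.7, -10.9]
opening: 0.0424
gripper_force: 40.0
```

Request:
apply_moves([
  [[0,0,0.5],[0,0,0]],
  [[0,0,0],[0,0,0]],
  [[0,0,0],[0,0,0]],
])

```text
t: 18.65
tool_pos: [0.52, 0.096, 0.3235]
orientation: [-0.003, -3.14, 0.0]
force: [-0.5, -0.0, -9.8]
opening: 0.0418
gripper_force: 40.0
```

Request:
apply_moves([
  [[0,0,0.5],[0,0,0]],
  [[0,0,0],[0,0,0]],
  [[0,0,0],[0,0,0]],
])

```text
t: 18.9
tool_pos: [0.5202, 0.0961, 0.3233]
orientation: [-0.003, -3.141, -0.0]
force: [-1.4, 1.1, -7.9]
opening: 0.0418
gripper_force: 40.0
```

Request:
apply_moves([
  [[0,0,0.5],[0,0,0]],
  [[0,0,0],[0,0,0]],
  [[0,0,0],[0,0,0]],
])

```text
t: 19.15
tool_pos: [0.5204, 0.096, 0.3231]
orientation: [0.003, 3.141, 0.0]
force: [-1.4, 1.0, -6.6]
opening: 0.0419
gripper_force: 40.0
```

The click came at about 0.324: the force turned sharply downward as the balls pulled the sleeve into the groove. I ease the remaining tension out until only the sleeve's weight is left.

Request:
apply_moves([
  [[0,0,0.5],[0,0,0]],
  [[0,0,0],[0,0,0]],
  [[0,0,0],[0,0,0]],
])

```text
t: 19.4
tool_pos: [0.5206, 0.096, 0.3228]
orientation: [0.003, 3.141, 0.0]
force: [0.6, 1.2, -5.1]
opening: 0.0417
gripper_force: 40.0
```

Request:
apply_moves([
  [[0,0,0.5],[0,0,0]],
  [[0,0,0],[0,0,0]],
  [[0,0,0],[0,0,0]],
])

```text
t: 19.65
tool_pos: [0.5206, 0.096, 0.3223]
orientation: [0.003, 3.141, -0.0]
force: [-0.4, -0.4, -2.1]
opening: 0.0418
gripper_force: 40.0
```

```bash
python3 - <<'E'
from h import *
chk("w10")
E
```

```text
t 19.65 pos [0.5206 0.096  0.3223] R [-1.      0.0019  0.001   0.0019  1.     -0.     -0.001  -0.     -1.    ] F [-0.4241 -0.3784 -2.1349] T [ 0.0675 -0.1213  0.0011] op 0.04178056368359484 39.99920359812677
post 110 [0.5056 0.0758] rms 0.0032919537349946873
sleeve -0.05 665 [0.5219 0.0967] 0.00022679549645332714
sleeve -0.03 942 [0.5219 0.0967] 0.000241463020002324
top z [0.1786 0.1791]
```

Request:
apply_moves([
  [[0,0,0],[0,0,0]],
  [[0,0,0],[0,0,0]],
  [[0,0,0],[0,0,0]],
  [[0,0,0],[0,0,0]],
  [[0,0,0],[0,0,0]],
  [[0,0,0],[0,0,0]],
], claw=0.75)

```text
t: 20.2
tool_pos: [0.5204, 0.096, 0.322]
orientation: [0.003, 3.141, -0.0]
force: [0.1, -0.3, 0.3]
opening: 0.0692
gripper_force: 0.0
```

```bash
python3 - <<'E'
from h import *
chk("w11")
E
```

```text
t 20.2 pos [0.5204 0.096  0.322 ] R [-1.      0.0018  0.0002  0.0018  1.     -0.     -0.0002 -0.     -1.    ] F [ 0.1416 -0.2731  0.2837] T [ 0.0377 -0.0056  0.0038] op 0.06918837752901437 0.0
post 63 [0.5028 0.0763] rms 0.0025403175385267673
sleeve -0.05 718 [0.5216 0.0969] 0.0002482658264897871
sleeve -0.03 941 [0.5219 0.0965] 0.0002614441699485143
top z [0.1764 0.177 ]
```

Request:
apply_moves([
  [[0,0,-5],[0,0,0]],
  [[0,0,-10],[0,0,0]],
  [[0,0,-20],[0,0,0]],
  [[0,0,-30],[0,0,0]],
  [[0,0,-30],[0,0,0]],
  [[0,0,-30],[0,0,0]],
  [[0,0,-10],[0,0,0]],
  [[0,0,0],[0,0,0]],
  [[0,0,0],[0,0,0]],
  [[0,0,0],[0,0,0]],
])

```text
t: 21.08
tool_pos: [0.52, 0.096, 0.455]
orientation: [-0.003, -3.139, 0.0]
force: [0.6, 0.2, -0.2]
opening: 0.0698
gripper_force: 0.0
```

```bash
python3 - <<'E'
from h import *
s,c=wr("w12");st(s)
side(c,.177)
E
```

```text
t 21.0833 pos [0.52  0.096 0.455] R [-1.      0.0018 -0.0027  0.0018  1.     -0.0002  0.0027 -0.0002 -1.    ] F [ 0.6449  0.1653 -0.1701] T [-0.0018  0.0069  0.0044] op 0.06980581773694597 0.0
sleeve -0.05 149 [0.5217 0.0968] 0.00026211737177389186
sleeve -0.03 152 [0.522  0.0963] 0.00019989883807814858
top z [0.1766 0.1772]
```

View pics/w12.png

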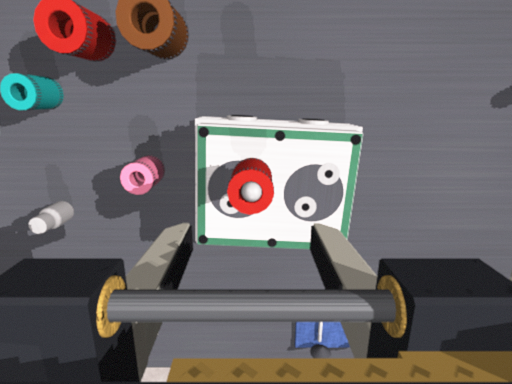

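The sleeve sits upright on the post at (251,190), with the nose showing through its top, and the gripper is clear above it. The top has stayed at z = 0.177, which puts the centre about 34 mm below the tip and matches the ball height I felt. I hand it in.

```bash
python3 -c "
from plant import robot
print(robot.close_job())"
```

```text
the job is handed in; nothing more can be done
None
```

The red sleeve is clicked onto the post, its centre about 34 mm below the tip, and let go; the job was handed in at about 21 s, with no verdict returned.

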